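# Unfold the crank handle and wind the jig's jaw onto a thin tube

## Task

On the desk stands a clamping jig with a crank on top whose orange handle is folded down. First swing the handle up until it stands upright in its working position, then wind the crank clockwise (seen from above) until the blue-faced jaw has pushed the thin-walled aluminium tube back against the green fence, the fence has seated solid, and the tube stays firmly clamped between the two, without crushing it. Leave the handle standing upright, let go of it, and do not disturb the other things on the desk.

Things in the scene. Friction and masses are not known exactly. Their poses are not given: they have to be found in the camera images.
- crank_axis (a point): Point on the crank's upright turning axis, above the middle of the grey gearbox (96 x 90 mm in plan, top 62 mm above the desk, fixed to the desk); the point is 96 mm above the desk, level with the handle's hinge pin. Its axes are the jig's: z up, y from the gearbox towards the jaw and fence. The jig's dark steel bed (100 mm wide, top 20 mm above the desk) runs along y from 60 mm behind to 240 mm ahead of the axis. Jaw, fence and tube all stay below 60 mm above the desk.
- handle_hinge (a point): Centre of the hinge pin of the folding handle, at the outer end of the crank arm, 90 mm from crank_axis and at the same height. Its x axis points level along the crank arm, away from the crank axis; its y axis is the hinge pin's line; z up. The arm is a flat steel bar 14 mm wide, its underside 76 mm and its top 84 mm above the desk, on a hub of radius 16 mm; two steel cheeks 22 mm apart over their outsides flank the pin.
- grip_point (a point): Point on the centre line of the orange round handle grip (20 mm diameter), 58 mm from the hinge pin. The grip spans 16 to 82 mm from the pin. Folded, the handle lies level on top of the crank arm, pointing from the hinge back over the crank axis, its centre line 96 mm above the desk; upright, this point is 154 mm above the desk, straight over the hinge pin.
- handle (a joint): Fold angle of the handle about its hinge pin, rad: 0 folded flat on the arm, 1.57 upright at its hard stop (working position). The hinge is stiff: the handle stays at whatever angle it is left. Swinging it takes about 5 N at grip_point in either direction, so some 5 N at grip_point towards the crank axis fold the upright handle back again.
- crank (a joint): Crank angle, rad, growing clockwise seen from above; it begins between 0 and 0.5 and can turn to 3.0. Winding drives the jaw 30 mm per rad towards the fence. Winding freely takes about 5 N along the circle at the upright handle and the gears do not run back when let go. Once the tube is pinched each further newton along the circle at the handle adds about 3 N of jaw force. The crank must not be wound while the handle is folded.
- jaw: Blue face plate on the sliding jaw, 80 mm wide, 36 mm high; the origin lies in the face that meets the tube, at the middle of its lower edge, 20 mm above the desk. Its y axis points towards the fence.
- fence: Green stop block, 90 mm wide, 36 mm high, 20 mm thick; origin in the face that meets the tube, middle of its lower edge; y axis away from the jaw. It has play: pushed by the tube it slides back with about 5 N of drag by an unknown 1 to 9 mm before it seats solid on its dark foot. Only then is the tube clamped; at the handle this is felt as a clear rise of the winding force.
- tube: Loose square aluminium tube, thin-walled, 30 x 30 mm and 120 mm long, about 0.15 kg, lying on the bed between jaw and fence along their faces; origin at the centre of its underside, x along its length. It starts 3 to 18 mm away from the fence and is a little askew. Held firmly from about 12 N of jaw force; it is crushed above 65 N.
- mug: White mug, 80 mm wide, 90 mm high, a bystander; origin under its centre.
- mouse: Black computer mouse, 100 x 60 x 26 mm, a bystander; origin under its centre.
- screwdriver: Green-handled screwdriver, 190 mm long, lying on the desk, a bystander; its x axis runs along it.
- bowl: White bowl, 120 mm wide, 55 mm high, a bystander; origin under its centre.
Not all that is in view belongs to the job. What is shaped like the tube but pink is not meant.

How it is judged:
By the outcome, as a careful person would: the job done as asked, in the order asked, and still so for the second after the job is handed in, with the robot touching nothing.
It also fails if it takes over 67 s, if anything falls off the work surface, if the arm or the gripper's body presses on something with over 40 N, if the wrist force passes 120 N, or if a joint passes its speed limit or range.

## Robot

A 6-joint arm with a two-finger parallel gripper is mounted at the origin on the work surface. World frame = base frame: x ahead of the robot, y to its left, z up, the work surface at z = 0. Lengths are in mm, angles in rad, forces in N, time in s.
With the tool pointing down it reaches from about 325 to 900 mm from the base axis. Payload 3.5 kg.
Tool frame: the origin (TCP) lies between the finger pads; the fingertips stand 8 mm ahead of it and the grasp point (between the pads) lies 11 mm behind it (bot.tip_reach is the z of the fingertips in the tool frame, in mm); z points along the fingers, y is the direction in which the jaws open and shut (so a half turn about z gives the same grasp; the last joint's range is limited). The gripper opens to 85 mm and grips with 20 to 120 N. Pads are 22 mm wide; open, the fingers measure 114 mm over their backs; the gripper's body (76 mm by 85 mm) begins 54 mm behind the grasp point. The pads swing forward as they close: fully open they stand 13 mm farther back than shut.
Start: joints at [-1.397, 0.276, -0.026, 1.268, 0, 1.467], TCP at [170.787, -601.21, 239.313] pointing down, gripper open.
Joint ranges: [-3.12, 3.12], [-0.85, 1.88], [-1.08, 1.24], [-1.95, 2.15], [-1.57, 1.53], [-3.14, 3.14]. Speed limits (rad/s): [2.57, 2.57, 3.14, 3.14, 3.14, 3.14].

## Interface

Orientations are given as a unit quaternion [x, y, z, w].
In Python, from workcell import readout, imaging, bot gives the robot as it stands.
- The arm moves only by the tool move_arm, never from a script. Its argument "increments" is a list of rows, each a list of 7 numbers: the turn, a rotation vector about the world's x, y, z in rad, then the shift along the world's x, y, z in cm, then the closure, from 0 (fully open) to 1 (shut). A call has 1 to 5 rows; each row shifts and turns the commanded pose from where the row before left it; what a row does not reach is not made up. A row lasts 1/8 s, in which the tool goes at most 62.5 mm and 10.7 degrees, less where a joint would pass 70% of its speed; a pose out of reach is approached as far as the arm can. A call is refused whole if a number of a shift passes 6.25 or a number of a turn 0.188, either way. A call with a gripper value outside its range is refused whole. The fingers move at their own pace and stop on an object; "grip_force" is the grip in N (left out, the last holds). Time passes only in rows, so rows that do not move let the fingers close. It gives the time, the measured TCP pose, the force and the opening at its end, in the units of the state.
- readout.state(): the state, without advancing time (a new reading comes with each control period).
- imaging.read_camera(name): name is "scene" or "side" or "wrist"; returns a dict with "color" (384x512x3 uint8, blue, green, red), "fx", "fy", "cx", "cy" (pixels), "eye" and "orientation" of the camera in the world. Camera axes: x right, y down, z forward; pixel columns grow to the right and rows downward; lengths in mm; the calibration is good to about 2 mm. A picture is of the moment at which its call begins. There is no depth.
- bot.finish_job(): hands the job in, once; it reports no verdict.
The state is a dict: "clock": time; "qpos": joint angles; "joint_vel": joint speeds; "joint_torque": joint torques, N m; "position": TCP position; "orientation": TCP orientation; "ft_force": force on the tool from outside, world axes, zero at the start; "moment": the same for the moment, N m; "opening": finger opening in mm.
Only numpy, scipy, OpenCV 4.12 (cv2) and the standard library are available. Lean on these libraries where they do the work, as an engineer would, in place of code of your own. Each camera call takes 0.05 s, during which the arm holds its last target.

## Working session

There is one attempt and no reset: what is moved stays moved. The work goes in short steps, Python scripts to look and compute and a tool call to move; the robot and the scene stay as the last step left them, time stands still between calls to the robot, and variables do not carry over. Pictures are saved under pics/ and viewed, and the job is handed in when it is done.

Besides the shell and the picture viewer there is one more tool, called in YAML: its name, and indented under it one key for each argument. move_arm: Moves the arm, as the interface text tells. Its arguments: {"type":"object","properties":{"increments":{"type":"array","items":{"type":"array","items":{"type":"number"}}},"grip_force":{"type":"number"}},"required":["increments"]}

```bash
ls; mkdir -p pics
python3 - <<'E'
from workcell import readout, imaging, bot
import cv2
print(readout.state())
for n in ["scene","side","wrist"]:
    d=imaging.read_camera(n); cv2.imwrite(f"pics/{n}0.png",d["color"]); print(n,{k:v for k,v in d.items() if k!="color"})
E
```

```text
pics
{'clock': 0.0, 'qpos': array([-1.39736506e+00,  2.77124767e-01, -2.79060486e-02,  1.26798296e+00,
       -9.82386829e-06,  1.46739840e+00]), 'joint_vel': array([ 0.00142782,  0.00257122, -0.00010518,  0.00011586,  0.00011268,
        0.000108  ]), 'joint_torque': array([-3.09726111e-04, -4.45508552e+01,  2.95204890e+01,  1.63594441e-02,
       -1.05548943e-05,  7.05931654e-06]), 'position': array([ 170.67296197, -600.44910303,  238.15292483]), 'orientation': array([ 9.90435375e-01,  1.37972966e-01, -4.37247468e-05, -1.10787064e-03]), 'ft_force': array([ 0.20508054,  0.29042745, -0.56286239]), 'moment': array([-0.02949261, -0.01309162,  0.04204528]), 'opening': 85.40415237702997}
scene {'fx': 416.9262557530804, 'fy': 416.9262557530804, 'cx': 256.99196739947354, 'cy': 185.6864442783225, 'eye': array([1362.26272344, -205.44962409,  695.12585088]), 'orientation': array([ 0.70569262,  0.54281258, -0.28266542, -0.35700517])}
side {'fx': 479.2838809666089, 'fy': 479.2838809666089, 'cx': 256.6996841376945, 'cy': 192.60234730685522, 'eye': array([ 48.62440053, 811.10762793, 852.04667302]), 'orientation': array([-0.24745316,  0.8688657 , -0.4143975 ,  0.11006383])}
wrist {'fx': 328.24826897552066, 'fy': 328.24826897552066, 'cx': 254.74609410164172, 'cy': 193.48486162375747, 'eye': array([ 252.49451595, -578.27014081,  373.29272318]), 'orientation': array([ 0.78717767, -0.59424847, -0.1003574 ,  0.13095215])}
```

View pics/scene0.png

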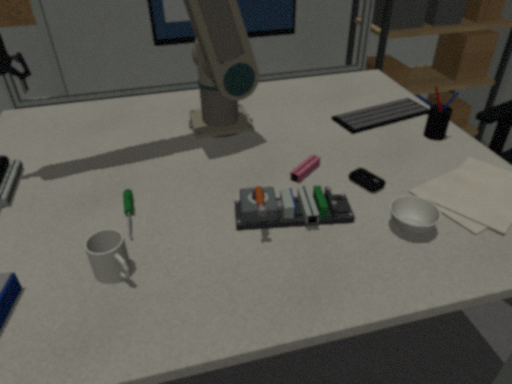

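View pics/side0.png

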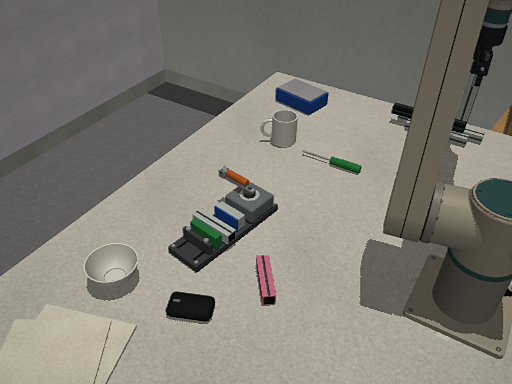

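View pics/wrist0.png

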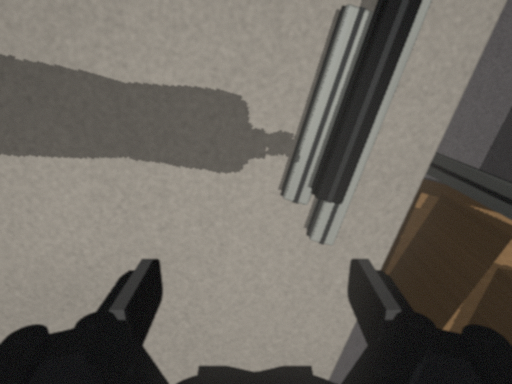

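The scene view shows the jig at about (290,205) px, with the crank arm end at (265,237). The side view shows it at about (225,215), with the arm end at (223,173). Next I'll crop closer and triangulate.

```bash
cat > h.py <<'E'
import numpy as np, cv2
from scipy.spatial.transform import Rotation as R
from workcell import readout, imaging, bot
def cam(n,save=None):
    d=imaging.read_camera(n)
    if save: cv2.imwrite(save,d["color"])
    return d
def ray(d,p):
    v=np.array([(p[0]-d["cx"])/d["fx"],(p[1]-d["cy"])/d["fy"],1.]); v=R.from_quat(d["orientation"]).apply(v)
    return d["eye"],v/np.linalg.norm(v)
def plane(d,p,z):
    e,v=ray(d,p); return e+v*(z-e[2])/v[2]
def proj(d,P):
    c=R.from_quat(d["orientation"]).inv().apply(np.array(P,float)-d["eye"])
    return np.stack([c[...,0]/c[...,2]*d["fx"]+d["cx"],c[...,1]/c[...,2]*d["fy"]+d["cy"]],-1)
def tri(d1,p1,d2,p2):
    e1,v1=ray(d1,p1);e2,v2=ray(d2,p2)
    A=np.stack([v1,-v2],1);s=np.linalg.lstsq(A,e2-e1,rcond=None)[0]
    a=e1+s[0]*v1;b=e2+s[1]*v2
    return (a+b)/2,np.linalg.norm(a-b)
def crop(d,x0,y0,w,h,f,name):
    c=d["color"][y0:y0+h,x0:x0+w]; c=cv2.convertScaleAbs(c,alpha=1.6)
    cv2.imwrite(name,cv2.resize(c,None,fx=f,fy=f,interpolation=cv2.INTER_CUBIC))
def pca(m):
    ys,xs=np.nonzero(m); p=np.stack([xs,ys],1).astype(float); c=p.mean(0)
    u,s,vt=np.linalg.svd(p-c,full_matrices=False); t=(p-c)@vt[0]
    return c,vt[0],c+vt[0]*t.min(),c+vt[0]*t.max(),len(xs)
def mask(d,lo,hi):
    return cv2.inRange(cv2.cvtColor(d["color"],cv2.COLOR_BGR2HSV),np.array(lo),np.array(hi))
E
python3 - <<'E'
from h import *
s=cam("scene");d=cam("side")
crop(s,225,170,140,80,5.5,"pics/c1.png");crop(d,160,155,130,120,5,"pics/c2.png")
for n,c in (("scene",s),("side",d)):
    for nm,lo,hi in (("orange",(3,150,80),(16,255,255)),("blue",(105,120,40),(125,255,255)),("green",(50,120,30),(75,255,255)),("pink",(160,60,60),(179,255,255))):
        m=mask(c,lo,hi)
        k,l,st,ce=cv2.connectedComponentsWithStats(m)
        for i in range(1,k):
            if st[i][4]>25:
                print(n,nm,[np.round(x,1) for x in pca(l==i)], st[i])
E
```

```text
scene orange [array([258.8, 194.7]), array([0.2, 1. ]), array([257.5, 186.9]), array([260.1, 202.7]), np.int64(105)] [255 187   9  17 105]
scene blue [array([247. ,   6.9]), array([0.9, 0.4]), array([239.7,   3.7]), array([255.2,  10.5]), np.int64(69)] [240   0  16  13  69]
scene blue [array([264.1,  18.2]), array([-0.8,  0.6]), array([281. ,   6.5]), array([248.9,  28.8]), np.int64(174)] [245   4  36  26 174]
scene blue [array([282. ,  15.1]), array([-0.5,  0.9]), array([287.5,   5.4]), array([276.2,  25.4]), np.int64(59)] [277   6  16  22  59]
scene blue [array([160.1,  25.5]), array([-0.1,  1. ]), array([161.2,  17.3]), array([159.1,  33.3]), np.int64(72)] [155  17  13  17  72]
scene blue [array([181.6,  28.2]), array([-1. , -0.2]), array([193.9,  31. ]), array([170.6,  25.7]), np.int64(77)] [171  22  23  14  77]
scene blue [array([  8. , 296.1]), array([-0.3,  1. ]), array([ 14.4, 274.4]), array([ -1.2, 326.7]), np.int64(415)] [  0 274  21  54 415]
scene green [array([320.9, 201.7]), array([0.3, 1. ]), array([316.7, 186.5]), array([324.9, 216. ]), np.int64(252)] [315 187  14  30 
[... 399 characters left out ...]
6 170  23  16 165]
side blue [array([301. , 101.4]), array([1. , 0.2]), array([274.5,  96.8]), array([326. , 105.7]), np.int64(661)] [276  88  52  27 661]
side blue [array([226.1, 217.8]), array([0.8, 0.6]), array([213.2, 208.4]), array([239.7, 227.7]), np.int64(254)] [214 206  25  25 254]
side green [array([345.4, 164.6]), array([1. , 0.3]), array([330.1, 159.6]), array([359.9, 169.3]), np.int64(238)] [330 157  31  16 238]
side green [array([206.3, 232.1]), array([0.8, 0.6]), array([191.3, 220.6]), array([221.3, 243.6]), np.int64(425)] [191 218  31  30 425]
side pink [array([265.2, 277.9]), array([0.1, 1. ]), array([261.9, 255.2]), array([268.9, 304. ]), np.int64(564)] [256 255  20  50 564]
```

```bash
ls pics
```

```text
c1.png
c2.png
scene0.png
side0.png
wrist0.png
```

View pics/c1.png

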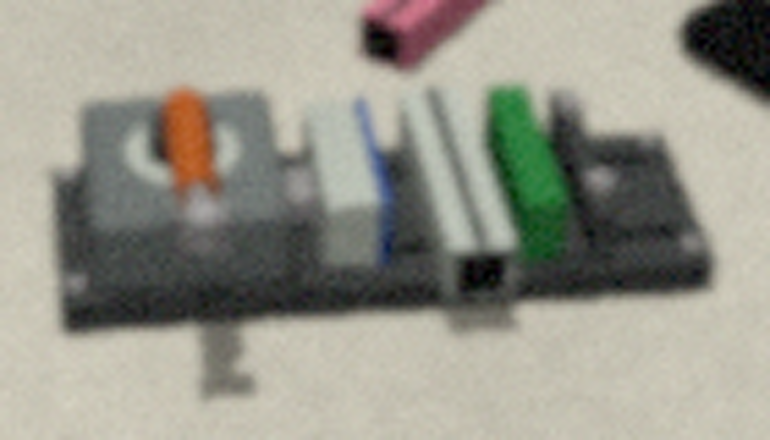

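View pics/c2.png

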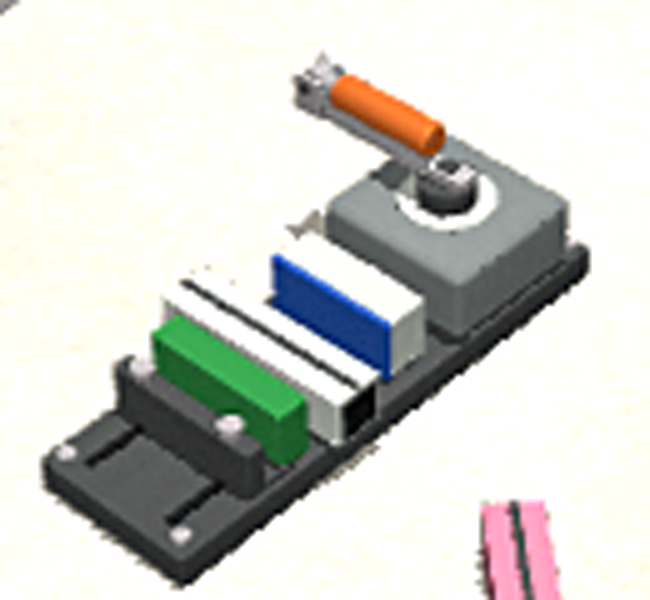

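Run:
```python
from h import *
s=cam("scene");d=cam("side")
print("cen",tri(s,(258.8,194.7),d,(237.2,177.4)))
print("end82",tri(s,(257.7,187.4),d,(247.6,183)),"end16",tri(s,(260,202.7),d,(226.8,171.9)))
for n,c,ps in (("sc",s,[(257.7,187.4),(258.8,194.7),(260,202.7)]),("si",d,[(247.6,183),(237.2,177.4),(226.8,171.9)])):
    for p in ps: print(n,plane(c,p,98))
C=lambda p:(p[0]/5+160,p[1]/5+155)
S=lambda p:(p[0]/5.5+225,p[1]/5.5+170)
# bed corners (top z=20)
for p in [(45,460),(185,560),(588,250)]: print("bed side",plane(d,C(p),20))
for p in [(65,300),(710,262),(660,140)]: print("bed scene",plane(s,S(p),20))
for p in [(328,210),(455,280),(568,203),(455,143)]: print("gb side",plane(d,C(p),62))
for p in [(92,215),(280,215),(270,95),(83,102)]: print("gb scene",plane(s,S(p),62))
print("fence top side",[plane(d,C(p),56).round(1) for p in [(180,318),(307,400),(153,340),(280,425)]])
print("fence top scene",[plane(s,S(p),56).round(1) for p in [(490,92),(522,90),(527,205),(565,200)]])
print("jaw face top",[plane(d,C(p),56).round(1) for p in [(275,257),(390,325)]])
print("tube top side",[plane(d,C(p),50).round(1) for p in [(205,270),(380,380),(165,295),(340,408)]])
```

```text
cen (array([596.38773257,  -9.27116337,  97.77451169]), np.float64(0.5255469973131557))
end82 (array([562.87245907,  -4.45528306,  95.67176836]), np.float64(2.2130828983517694)) end16 (array([630.64725577, -14.13084885,  99.66697952]), np.float64(3.382931011842067))
sc [567.19436993  -4.59082727  98.        ]
sc [596.39651672  -9.50282339  98.        ]
sc [626.85273952 -14.63856514  98.        ]
si [561.05027419  -3.27991035  98.        ]
si [596.27966565  -8.71001102  98.        ]
si [632.29113381 -13.93607407  98.        ]
bed side [640.38283601 224.40040621  20.        ]
bed side [545.07345144 239.9084496   20.        ]
bed side [495.92277097 -50.04602568  20.        ]
bed scene [599.4506255  -66.75988845  20.        ]
bed scene [651.02419566 220.86018845  20.        ]
bed scene [560.66965335 237.08184043  20.        ]
gb side [602.12835841  37.60299338  62.        ]
gb side [518.07251444  48.83236589  62.        ]
gb side [500.48325302 -33.53914687  62.        ]
gb side [576.47593823 -44.82977998  62.        ]
gb scene [594.9139817  -51.96824959  62.        ]
gb scene [616.67723928  27.38879026  62.        ]
gb scene [529.96733424  48.41254992  62.        ]
gb scene [512.0532672  -37.41106233  62.        ]
fence top side [array([620.9, 139.2,  56. ]), array([535.5, 153.3,  56. ]), array([622.4, 158.9,  56. ]), array([536.6, 173.7,  56. ])]
fence top scene [array([547.4, 151.8,  56. ]), array([550., 167.,  56.]), array([631.8, 137.1,  56. ]), array([633. , 154.6,  56. ])]
jaw face top [array([608. ,  76.9,  56. ]), array([530.9,  88.4,  56. ])]
tube top side [array([636.3,  98.5,  50. ]), array([517.2, 118.3,  50. ]), array([641.9, 124.5,  50. ]), array([522.8, 144.4,  50. ])]
```

The grip centre, hinge and gearbox measurements agree: the hinge is at about (645,-17), the axis at about (556,-2), and the arm points about -9°. I'll approach a hover pose with the pads across the handle, tool x at about 171°.

move_arm:
  increments:
    - [0,0,0.136,2.09,2.96,0,0]
    - [0,0,0.136,2.09,2.96,0,0]
    - [0,0,0.136,2.09,2.96,0,0]
    - [0,0,0.136,2.09,2.96,0,0]
    - [0,0,0.136,2.09,2.96,0,0]
  grip_force: 20

```text
clock: 0.98
position: [275.9, -452.2, 239.4]
orientation: [0.887, 0.462, 0.0, 0.0]
ft_force: [0.3, -0.3, 0.2]
opening: 85.3
```

move_arm:
  increments:
    - [0,0,0.136,2.09,2.96,0,0]
    - [0,0,0.136,2.09,2.96,0,0]
    - [0,0,0.136,2.09,2.96,0,0]
    - [0,0,0.136,2.09,2.96,0,0]
    - [0,0,0.136,2.09,2.96,0,0]

```text
clock: 1.6
position: [380.4, -304.2, 239.5]
orientation: [0.682, 0.732, -0.0, 0.0]
ft_force: [-0.0, -0.3, -0.6]
opening: 85.1
```

move_arm:
  increments:
    - [0,0,0.136,2.09,2.96,0,0]
    - [0,0,0.136,2.09,2.96,0,0]
    - [0,0,0.136,2.09,2.96,0,0]
    - [0,0,0.136,2.09,2.96,0,0]
    - [0,0,0.136,2.09,2.96,0,0]

```text
clock: 2.22
position: [484.9, -156.2, 239.5]
orientation: [0.399, 0.917, -0.0, 0.0]
ft_force: [0.2, -0.2, -1.2]
opening: 85.2
```

move_arm:
  increments:
    - [0,0,0.136,2.09,2.96,0,0]
    - [0,0,0.136,2.09,2.96,0,0]
    - [0,0,0.136,2.09,2.96,0,0]
    - [0,0,0.136,2.09,2.96,0,0]
    - [0,0,0.136,2.09,2.96,0,0]

```text
clock: 2.85
position: [589.4, -8.2, 239.4]
orientation: [0.07, 0.998, -0.0, 0.0]
ft_force: [0.7, 0.3, -0.9]
opening: 85.0
```

```bash
cat >> h.py <<'E'
def st():
    s=readout.state(); r=R.from_quat(s["orientation"]).as_matrix()
    print("t",round(s["clock"],2),"pos",s["position"].round(2),"yawx",round(np.degrees(np.arctan2(r[1,0],r[0,0])),2),"z",r[:,2].round(4),"F",s["ft_force"].round(2),"M",s["moment"].round(2),"op",round(s["opening"],1),"q",s["qpos"].round(2))
    return s
E
python3 - <<'E'
from h import *
st()
w=cam("wrist","pics/w1.png")
print(w["eye"],w["orientation"])
m=mask(w,(3,150,60),(16,255,255)); print([np.round(x,1) for x in pca(m)])
c,v,a,b,n=pca(m)
for p in (c,a,b): print(plane(w,p,96))
E
```

```text
t 2.85 pos [589.43  -8.15 239.4 ] yawx 171.96 z [ 3.e-04 -1.e-04 -1.e+00] F [ 0.74  0.33 -0.89] M [0.01 0.   0.04] op 85.0 q [-0.12  0.21 -0.11  1.25 -0.    0.02]
[506.96026199   3.15671177 374.38396332] [0.74440075 0.64688431 0.10873701 0.12483781]
[array([253.8, 186.3]), array([-0.,  1.]), array([255.2, 151.9]), array([252.1, 225.1]), np.int64(1185)]
[595.34418615 -10.07753354  96.        ]
[564.83847996  -4.45558565  96.        ]
[632.63845767 -16.95055755  96.        ]
```

View pics/w1.png

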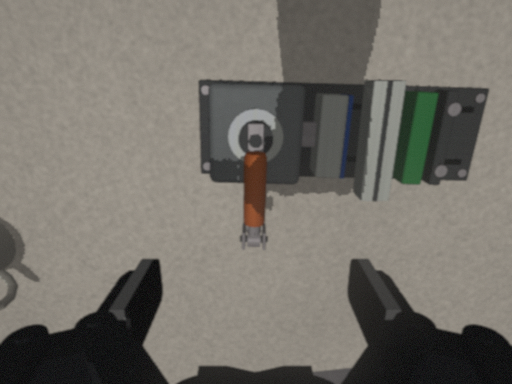

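The wrist view shows the grip running from (255,152) to (252,225), the hub at (256,137) and the cheeks at (253,238). I'll compute the hinge and axis from these and compare.

Run:
```python
from h import *
w=cam("wrist");s=cam("scene");d=cam("side")
print("hub",plane(w,(256.2,138),88),"cheek",plane(w,(253,238),96))
crop(w,190,70,310,190,2.5,"pics/w2.png")
# row centers of orange
m=mask(w,(3,150,60),(16,255,255))>0
ys=np.nonzero(m.any(1))[0]
c=[(y,np.nonzero(m[y])[0].mean()) for y in ys if m[y].sum()>10]
f=np.polyfit(*zip(*c),1); 
P=[plane(w,(np.polyval(f,y),y),96) for y in (155,190,222)];print(P)
v=P[2]-P[0];print(np.degrees(np.arctan2(v[1],v[0])))
for n,q in (("wrist",w),("scene",s),("side",d)):
    for P in [(556,-2,96),(645,-17,96)]: print(n,proj(q,P))
# wrist-side tri of centroid
print(tri(w,(253.8,186.3),d,(237.2,177.4)),tri(w,(253.8,186.3),s,(258.8,194.7)))
```

```text
hub [557.29596202   1.21101281  88.        ] cheek [648.88887063 -14.09276171  96.        ]
[array([569.81769074,  -5.43662764,  96.        ]), array([601.19679456, -10.90033929,  96.        ]), array([631.98836704, -16.26175032,  96.        ])]
-9.877284422932647
wrist [252.31908287 138.59040691]
wrist [249.36913287 234.6821127 ]
scene [257.57956494 185.30816324]
scene [261.04598993 208.29885151]
side [249.0077229  184.53629913]
side [223.48469028 170.37295013]
(array([596.05263299,  -6.64831513,  99.84872263]), np.float64(2.0371976442081863)) (array([597.14812749,  -7.98354897,  98.34606194]), np.float64(3.3188136843154052))
```

View pics/w2.png

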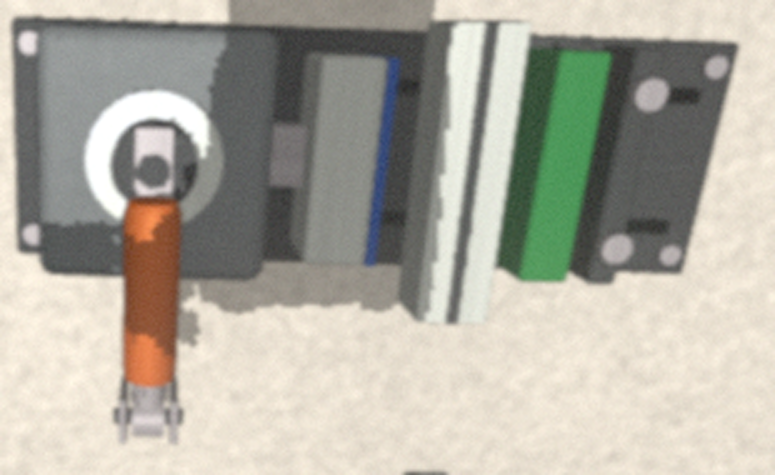

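Run:
```python
from h import *
w=cam("wrist")
hsv=cv2.cvtColor(w["color"],cv2.COLOR_BGR2HSV)
for y in (165,180,195,210,220):
    print(y,[tuple(int(a) for a in p) for p in w["color"][y,240:268]])
```

```text
165 [(64, 64, 63), (59, 59, 59), (58, 56, 56), (51, 54, 55), (46, 50, 62), (34, 44, 70), (30, 48, 81), (25, 48, 90), (35, 59, 105), (35, 60, 113), (32, 61, 112), (32, 54, 100), (37, 55, 93), (28, 50, 87), (24, 46, 86), (32, 51, 88), (30, 52, 88), (33, 53, 90), (30, 51, 87), (31, 48, 87), (32, 50, 88), (32, 52, 87), (30, 50, 84), (31, 48, 84), (29, 46, 81), (29, 46, 78), (33, 45, 74), (42, 48, 65)]
180 [(55, 54, 56), (56, 56, 56), (54, 56, 55), (53, 55, 59), (48, 51, 62), (31, 44, 66), (24, 40, 72), (30, 45, 79), (32, 47, 80), (33, 50, 85), (30, 47, 83), (32, 51, 87), (32, 50, 88), (29, 49, 87), (33, 54, 90), (31, 50, 88), (34, 53, 91), (31, 50, 90), (35, 52, 89), (27, 48, 85), (32, 51, 87), (33, 50, 86), (29, 49, 83), (36, 51, 85), (31, 47, 82), (31, 44, 74), (33, 45, 69), (44, 50, 60)]
195 [(133, 143, 149), (135, 144, 152), (138, 148, 153), (127, 138, 145), (102, 113, 124), (66, 76, 94), (38, 51, 80), (37, 49, 80), (29, 47, 81), (33, 51, 85), (37, 52, 88), (37, 54, 88), (31, 51, 86), (34, 52, 89), (32, 54, 90), (33, 51, 90), (41, 58, 93), (31, 51, 87), (36, 53, 90), (30, 51, 87), (3
[... 272 characters left out ...]
), (47, 78, 137), (48, 79, 140), (50, 79, 137), (45, 73, 124), (43, 67, 113), (39, 63, 105), (34, 55, 96), (39, 56, 92), (36, 52, 89), (37, 53, 87), (33, 50, 85), (44, 57, 90), (38, 54, 85), (31, 46, 77), (40, 53, 79), (62, 71, 89), (96, 105, 117), (120, 130, 137)]
220 [(132, 143, 149), (135, 145, 149), (132, 143, 149), (125, 134, 141), (99, 111, 126), (69, 84, 114), (48, 70, 114), (47, 71, 123), (44, 71, 127), (45, 75, 133), (49, 78, 138), (49, 78, 140), (49, 79, 140), (48, 79, 141), (54, 85, 146), (49, 80, 143), (52, 82, 142), (49, 77, 138), (50, 77, 134), (49, 75, 131), (45, 72, 125), (44, 68, 116), (40, 59, 98), (42, 54, 85), (47, 60, 82), (74, 83, 100), (110, 118, 127), (126, 136, 143)]
```

Each row of the grip centres on column 255.4, so all three cameras agree to about 1 mm: the hinge is at about (644.5,-17.6) and the arm at -9.9°. I'll fix the yaw and descend partway.

move_arm:
  increments:
    - [0,0,-0.034,-0.2,0.05,-3,0]
    - [0,0,0,0,0,-3,0]
    - [0,0,0,0,0,-2,0]
    - [0,0,0,0,0,0,0]
    - [0,0,0,0,0,0,0]

```text
clock: 3.72
position: [587.1, -9.4, 160.3]
orientation: [0.09, 0.996, -0.0, 0.001]
ft_force: [0.5, 0.4, -0.5]
opening: 85.5
```

Run:
```python
from h import *
s=st()
w=cam("wrist","pics/w3.png")
m=mask(w,(3,110,45),(18,255,255))>0
R0=R.from_quat(s["orientation"]).as_matrix()
ys=np.nonzero(m.sum(1)>10)[0]; print(ys.min(),ys.max())
for y in np.linspace(ys.min()+4,ys.max()-4,5).astype(int):
    xs=np.nonzero(m[y])[0]; print(y,xs.min(),xs.max(),end=" ")
    p=plane(w,((xs.min()+xs.max())/2,y),96); print(p.round(1), "tool xy",(R0.T@(p-s["position"])).round(2))
```

```text
t 3.73 pos [587.08  -9.4  160.31] yawx 169.68 z [ 1.2e-03 -3.0e-04 -1.0e+00] F [ 0.48  0.41 -0.5 ] M [-0.01 -0.    0.03] op 85.5 q [-0.13  0.26 -0.22  1.09 -0.    0.05]
180 277
184 244 269 [566.9  -4.8  96. ] tool xy [20.76  0.92 64.29]
206 242 271 [581.7  -7.5  96. ] tool xy [ 5.75  0.95 64.31]
228 244 271 [597.3  -9.6  96. ] tool xy [-9.98  1.65 64.33]
250 245 270 [613.5 -12.5  96. ] tool xy [-26.49   1.7   64.35]
273 246 269 [631.4 -15.7  96. ] tool xy [-44.64   1.75  64.37]
```

View pics/w3.png

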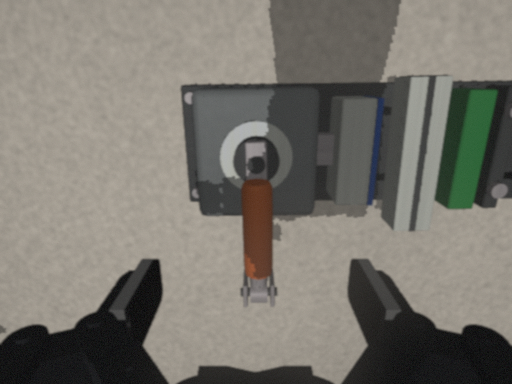

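The wrist view shows the handle centred at about column 257, with the pads centred at about 254.7, so I shift +1.3 mm in y. I'll descend to TCP z=85 with the tips at 77, above the gearbox.

move_arm:
  increments:
    - [0,0,0,0.03,0.13,-2.5,0]
    - [0,0,0,0,0,-2.5,0]
    - [0,0,0,0,0,-2.5,0]
    - [0,0,0,0,0,0,0]
    - [0,0,0,0,0,0,0.3]

```text
clock: 4.4
position: [588.3, -7.6, 85.9]
orientation: [0.089, 0.996, -0.0, 0.001]
ft_force: [0.1, 0.2, 0.1]
opening: 69.7
```

Run:
```python
from h import *
s=st()
w=cam("wrist","pics/w4.png")
R0=R.from_quat(s["orientation"]).as_matrix()
m=mask(w,(3,110,45),(18,255,255))>0
ys=np.nonzero(m.sum(1)>10)[0]; print(ys.min(),ys.max())
for y in np.linspace(ys.min()+4,ys.max()-4,5).astype(int):
    xs=np.nonzero(m[y])[0]; print(y,xs.min(),xs.max(),end=" ")
    p=plane(w,((xs.min()+xs.max())/2,y),96); print(p.round(1), "tool xy",(R0.T@(p-s["position"])).round(2))
```

```text
t 4.4 pos [588.35  -7.63  85.93] yawx 169.75 z [ 2.5e-03 -3.0e-04 -1.0e+00] F [0.07 0.22 0.07] M [-0.01 -0.04  0.03] op 69.7 q [-0.12  0.33 -0.3   0.94 -0.    0.06]
226 369
230 236 269 [564.6  -4.5  96. ] tool xy [ 23.93  -1.16 -10.13]
263 231 275 [580.1  -7.1  96. ] tool xy [  8.14  -0.97 -10.09]
297 234 274 [597.5  -9.8  96. ] tool xy [ -9.42  -0.55 -10.05]
331 236 274 [616.3 -12.8  96. ] tool xy [-28.47  -0.08 -10.  ]
365 241 267 [636.6 -16.9  96. ] tool xy [-49.19  -0.56  -9.95]
```

View pics/w4.png

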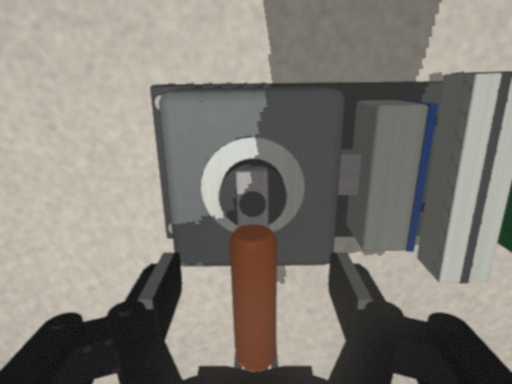

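The handle spans columns 231–276 (centre 253.8), between fingers centred at about 255. I'll shift -0.5 mm in y and close to just clear of the handle.

move_arm:
  increments:
    - [0,0,0,0,-0.05,-0.05,0.5]
    - [0,0,0,0,0,0,0.6]
    - [0,0,0,0,0,0,0.68]
    - [0,0,0,0,0,0,0.7]
    - [0,0,0,0,0,0,0.7]

```text
clock: 5.08
position: [587.0, -7.9, 83.8]
orientation: [0.089, 0.996, 0.0, -0.0]
ft_force: [-0.9, -1.0, -0.8]
opening: 25.8
```

Run:
```python
from h import *
s=st()
w=cam("wrist","pics/w5.png")
crop(w,150,200,220,184,3.5,"pics/w5c.png")
```

```text
t 5.08 pos [587.03  -7.89  83.76] yawx 169.76 z [-1.e-04  0.e+00 -1.e+00] F [-0.95 -0.96 -0.81] M [ 0.04  0.03 -0.02] op 25.8 q [-0.12  0.33 -0.3   0.94  0.    0.06]
```

View pics/w5c.png

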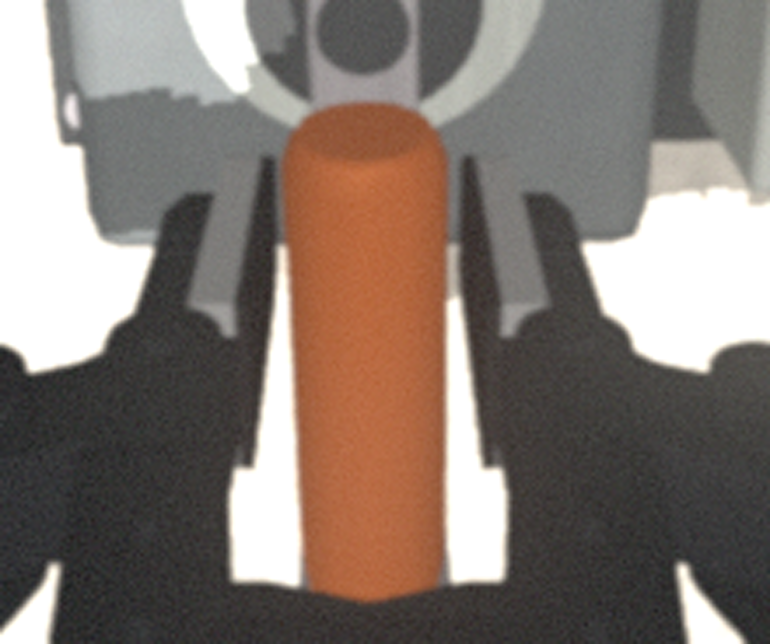

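The handle sits centred between the pads, with gaps within about 0.5 mm of each other. I'll close gently.

move_arm:
  increments:
    - [0,0,0,0,0,0,0.74]
    - [0,0,0,0,0,0,0.78]
    - [0,0,0,0,0,0,0.85]
    - [0,0,0,0,0,0,0.9]
  grip_force: 22

```text
clock: 5.62
position: [587.0, -7.9, 83.8]
orientation: [0.089, 0.996, -0.0, -0.0]
ft_force: [0.0, 0.1, 0.9]
opening: 19.0
```

Run:
```python
from h import *
st()
u=np.array([np.cos(np.radians(-9.9)),np.sin(np.radians(-9.9))])
p=None
for a in np.linspace(0,np.pi/2,16):
    # grip point displaced from hinge: -58cos(a) along u, 58 sin z
    q=np.array([*(-58*np.cos(a)*u),58*np.sin(a)])
    if p is not None: print(round(np.degrees(a)),((q-p)/10).round(2))
    p=q
```

```text
t 5.62 pos [587.04  -7.91  83.83] yawx 169.76 z [-1.e-04 -1.e-04 -1.e+00] F [0.02 0.08 0.9 ] M [0.02 0.04 0.17] op 19.0 q [-0.12  0.33 -0.3   0.94 -0.    0.06]
6 [ 0.03 -0.01  0.61]
12 [ 0.09 -0.02  0.6 ]
18 [ 0.15 -0.03  0.59]
24 [ 0.21 -0.04  0.57]
30 [ 0.27 -0.05  0.54]
36 [ 0.33 -0.06  0.51]
42 [ 0.38 -0.07  0.47]
48 [ 0.42 -0.07  0.43]
54 [ 0.46 -0.08  0.38]
60 [ 0.5  -0.09  0.33]
66 [ 0.53 -0.09  0.28]
72 [ 0.56 -0.1   0.22]
78 [ 0.58 -0.1   0.16]
84 [ 0.59 -0.1   0.09]
90 [ 0.6  -0.1   0.03]
```

move_arm:
  increments:
    - [0,0,0,0.03,-0.01,0.61,0.9]
    - [0,0,0,0.09,-0.02,0.6,0.9]
    - [0,0,0,0.15,-0.03,0.59,0.9]
    - [0,0,0,0.21,-0.04,0.57,0.9]
    - [0,0,0,0.27,-0.05,0.54,0.9]

```text
clock: 6.25
position: [592.9, -8.9, 112.5]
orientation: [0.089, 0.996, 0.0, -0.002]
ft_force: [-1.3, 1.6, -8.6]
opening: 19.5
```

Run:
```python
from h import *
st()
d=cam("side");crop(d,160,130,150,140,4,"pics/d6.png")
```

```text
t 6.25 pos [592.91  -8.92 112.45] yawx 169.77 z [-0.0037  0.0011 -1.    ] F [-1.3   1.62 -8.55] M [0.36 0.52 0.26] op 19.5 q [-0.12  0.32 -0.25  1.    0.    0.05]
```

View pics/d6.png

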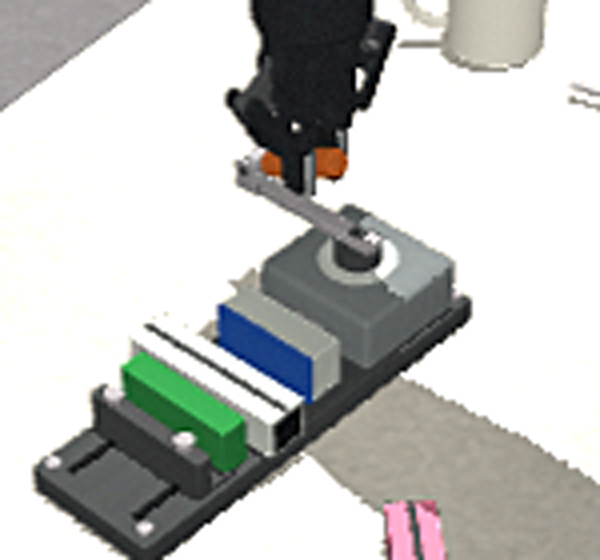

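The side view shows the orange handle lifted about 30° in the grip, with the force at about 8.6 N. I'll continue along the arc.

move_arm:
  increments:
    - [0,0,0,0.33,-0.06,0.51,0.9]
    - [0,0,0,0.38,-0.07,0.47,0.9]
    - [0,0,0,0.42,-0.07,0.43,0.9]
    - [0,0,0,0.46,-0.08,0.38,0.9]
    - [0,0,0,0.5,-0.09,0.33,0.9]

```text
clock: 6.92
position: [612.0, -12.0, 133.4]
orientation: [0.089, 0.996, 0.001, -0.004]
ft_force: [-9.2, 3.1, -4.3]
opening: 19.2
```

move_arm:
  increments:
    - [0,0,0,0.53,-0.09,0.28,0.9]
    - [0,0,0,0.56,-0.1,0.22,0.9]
    - [0,0,0,0.58,-0.1,0.16,0.9]

```text
clock: 7.3
position: [629.0, -14.9, 141.2]
orientation: [0.089, 0.996, 0.001, -0.004]
ft_force: [-10.2, 3.2, 0.5]
opening: 19.1
```

Run:
```python
from h import *
st()
d=cam("side");crop(d,160,120,150,140,4,"pics/d7.png")
```

```text
t 7.3 pos [628.96 -14.88 141.16] yawx 169.76 z [-0.0069  0.0023 -1.    ] F [-10.23   3.24   0.53] M [0.9  2.18 0.  ] op 19.1 q [-0.13  0.35 -0.14  1.09  0.    0.05]
```

View pics/d7.png

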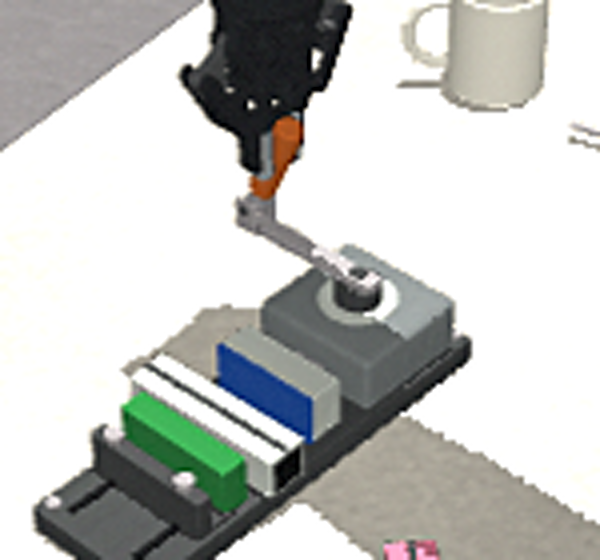

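The handle is at about 75° and still swinging, with no side load on the crank. I'll step toward the stop and watch the force.

move_arm:
  increments:
    - [0,0,0,0.59,-0.1,0.09,0.9]
    - [0,0,0,0.6,-0.1,0.03,0.9]

```text
clock: 7.6
position: [641.8, -17.0, 143.5]
orientation: [0.089, 0.996, 0.001, -0.002]
ft_force: [-8.3, 3.5, 3.7]
opening: 18.8
```

Run:
```python
from h import *
st()
```

```text
t 7.6 pos [641.83 -16.99 143.52] yawx 169.75 z [-0.0045  0.002  -1.    ] F [-8.27  3.46  3.65] M [0.88 2.15 0.  ] op 18.8 q [-0.13  0.37 -0.11  1.1   0.    0.05]
```

move_arm:
  increments:
    - [0,0,0,0.2,-0.035,0,0.9]
    - [0,0,0,0.1,-0.02,0,0.9]

```text
clock: 7.85
position: [645.5, -17.6, 143.8]
orientation: [0.089, 0.996, 0.001, -0.002]
ft_force: [-9.6, 3.6, 3.3]
opening: 18.7
```

Run:
```python
from h import *
st()
d=cam("side");crop(d,160,120,150,140,4,"pics/d8.png")
s=cam("scene");crop(s,215,130,120,110,5,"pics/s8.png")
for c,n in ((d,"side"),(s,"scene")):
    print(n,[proj(c,(644.5,-17.6,z)).round(1) for z in (96,154,178)])
    m=mask(c,(3,110,45),(18,255,255))
    k,l,stt,ce=cv2.connectedComponentsWithStats(m)
    for i in range(1,k):
        if stt[i][4]>15: print(n,stt[i])
```

```text
t 7.85 pos [645.46 -17.62 143.79] yawx 169.75 z [-0.0031  0.0018 -1.    ] F [-9.6   3.58  3.26] M [0.87 2.06 0.02] op 18.7 q [-0.13  0.38 -0.1   1.1   0.    0.05]
side [array([223.8, 170.3]), array([223.1, 152.1]), array([222.8, 144.3])]
side [499 105  13  31 283]
side [221 145   9  24 144]
scene [array([260.7, 208.2]), array([260.6, 187.7]), array([260.5, 178.8])]
scene [  0   0  34  26 708]
scene [464   0  41  23 625]
scene [ 433   29   66   54 2112]
scene [367  57   9  11  57]
scene [382  56  29  31 411]
scene [430  84  22  21 216]
scene [450  99  21  30 350]
scene [256 176  10  29 246]
```

View pics/d8.png

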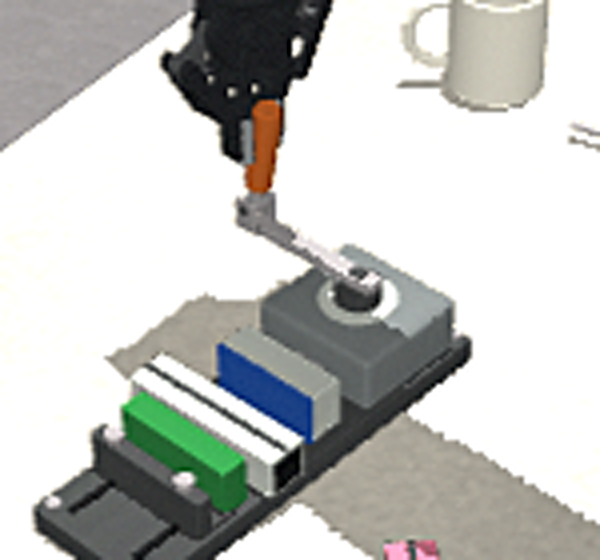

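View pics/s8.png

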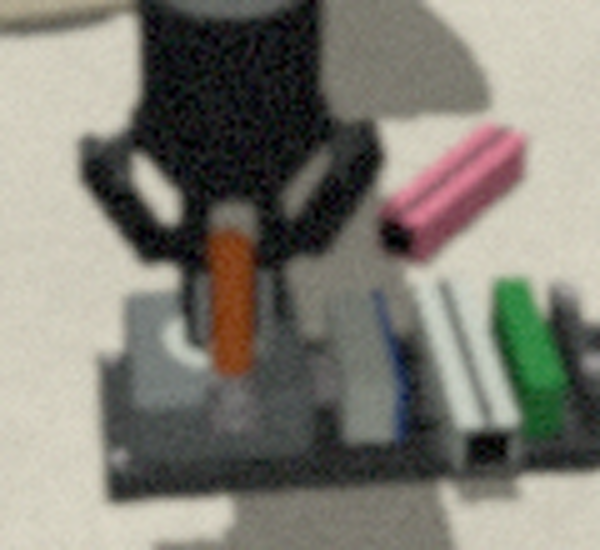

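The side view shows the handle still leaning a few degrees inward: top at (266,103), bottom at (259,190) in the crop. I'll keep pushing outward until the stop is felt.

move_arm:
  increments:
    - [0,0,0,0.2,-0.035,0,0.9]
    - [0,0,0,0.2,-0.035,-0.01,0.9]

```text
clock: 8.2
position: [649.4, -18.3, 143.8]
orientation: [0.089, 0.996, 0.001, -0.002]
ft_force: [-9.0, 3.5, 3.6]
opening: 19.0
```

move_arm:
  increments:
    - [0,0,0,0.2,-0.035,-0.02,0.9]
    - [0,0,0,0,0,0,0.9]

```text
clock: 8.45
position: [652.0, -18.7, 143.7]
orientation: [0.089, 0.996, 0.001, -0.001]
ft_force: [-8.8, 4.7, 3.4]
opening: 18.8
```

Run:
```python
from h import *
st()
d=cam("side");crop(d,160,120,150,140,4,"pics/d9.png")
m=mask(d,(3,110,45),(18,255,255))[:, :300]
for y in range(140,172):
    x=np.nonzero(m[y])[0]
    if len(x): print(y,x.min(),x.max(),end="; ")
```

```text
t 8.45 pos [651.95 -18.72 143.74] yawx 169.75 z [-0.002   0.0017 -1.    ] F [-8.85  4.67  3.44] M [ 0.87  1.87 -0.02] op 18.8 q [-0.13  0.39 -0.08  1.1   0.    0.05]
144 222 226; 145 221 227; 146 221 227; 147 221 227; 148 221 227; 149 222 227; 150 222 227; 151 222 227; 152 222 227; 153 222 227; 154 222 227; 155 222 227; 156 222 227; 157 222 227; 158 222 227; 159 222 227; 160 221 227; 161 221 227; 162 221 227; 163 221 227; 164 221 227; 165 221 227; 166 221 226; 167 222 226;
```

View pics/d9.png

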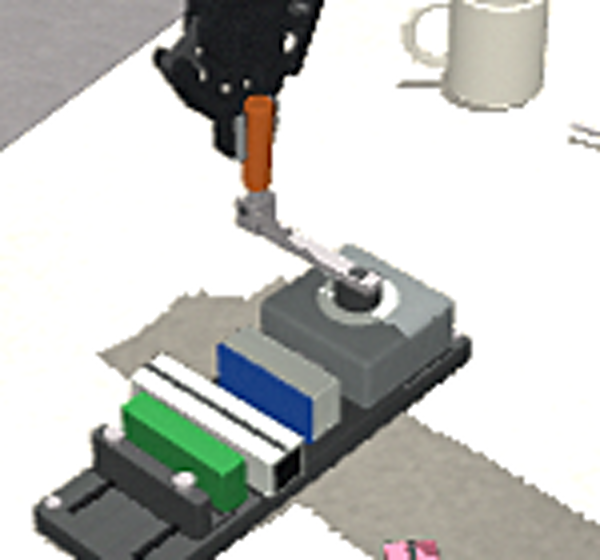

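The handle is almost upright, but it has slid about 7 mm inward between the pads and the force sits flat at about 9 N, which looks like slipping. I'll loosen, recentre on the handle, regrip harder and push to the stop.

move_arm:
  increments:
    - [0,0,0,0,0,0,0.68]
    - [0,0,0,0,0,0,0.68]
    - [0,0,0,-0.6,0.1,0.0,0.68]
    - [0,0,0,-0.1,0.02,0,0.68]

```text
clock: 9.0
position: [646.0, -18.6, 141.9]
orientation: [0.089, 0.996, -0.0, 0.0]
ft_force: [-0.4, 0.2, 0.0]
opening: 27.3
```

Run:
```python
from h import *
st()
d=cam("side");crop(d,160,120,150,140,4,"pics/d10.png")
s=cam("scene");crop(s,215,130,120,110,5,"pics/s10.png")
w=cam("wrist","pics/w10.png")
```

```text
t 9.0 pos [645.97 -18.55 141.9 ] yawx 169.74 z [ 4.e-04 -3.e-04 -1.e+00] F [-0.4   0.19  0.03] M [ 0.02 -0.03  0.04] op 27.3 q [-0.13  0.38 -0.1   1.09 -0.    0.05]
```

View pics/w10.png

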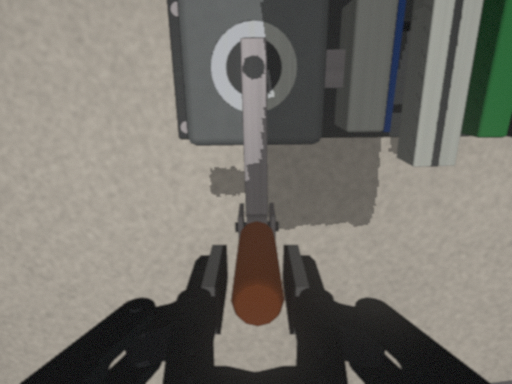

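View pics/d10.png

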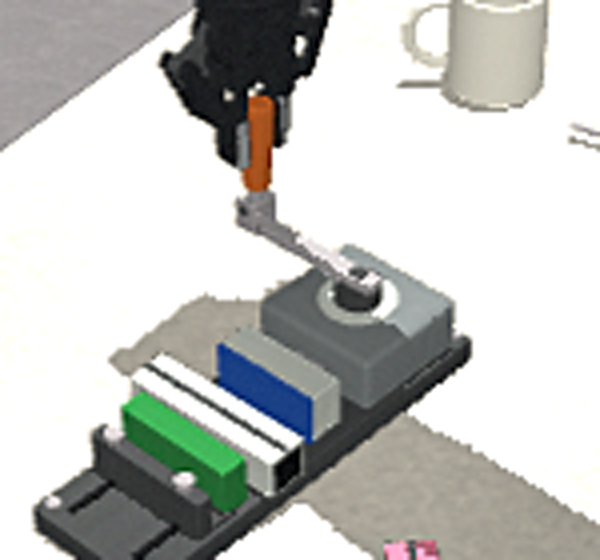

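The wrist view shows the hub at (253,66), the cheeks at (257,222) and the handle's top disc at about (257,303). I'll check the tilt by rays at the known heights.

Run:
```python
from h import *
w=cam("wrist");crop(w,190,190,140,150,4,"pics/w11.png")
m=mask(w,(3,110,45),(18,255,255))>0
for y in range(222,330,8):
    x=np.nonzero(m[y])[0]
    if len(x): print(y,x.min(),x.max(),end="; ")
print()
H=plane(w,(257,222),96);A=plane(w,(253,66),84);print("hinge",H,"axis",A)
print("end disc",plane(w,(257.3,302),178), "base",plane(w,(257,226),112))
s=cam("scene");d=cam("side")
for n,c in (("sc",s),("si",d)):
    m=mask(c,(3,110,45),(18,255,255))[:, :300]; m[:140]=0
    ys=np.nonzero(m.any(1))[0]; print(n,ys.min(),ys.max())
    for y in (ys.min()+2,ys.max()-2):
        x=np.nonzero(m[y])[0]; print(y,x.min(),x.max())
```

```text
222 255 258; 230 243 270; 238 240 273; 246 239 274; 254 238 275; 262 237 276; 270 236 278; 278 235 279; 286 234 280; 294 233 281; 302 233 281; 310 236 279; 318 242 273; 
hinge [643.58301583 -16.83765904  96.        ] axis [556.77504667  -3.51226276  84.        ]
end disc [638.35414292 -16.37067632 178.        ] base [638.90382258 -16.11600958 112.        ]
sc 177 205
179 257 264
203 258 265
si 144 167
146 222 228
165 221 227
```

View pics/w11.png

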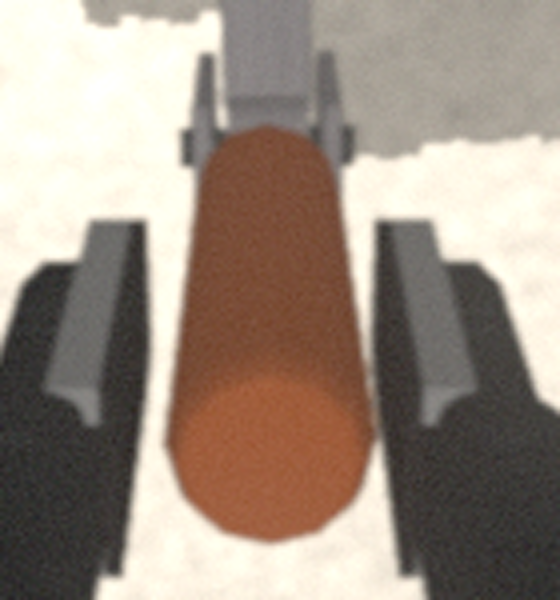

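The disc's rays give its end about 5 mm inward of the hinge, which is a lean of about 4°. The stop isn't reached yet. I'll recentre on the leaning handle, regrip harder and push out.

move_arm:
  increments:
    - [0,0,0,-0.4,0.12,0,0.68]
    - [0,0,0,0,0,0,0.8]
    - [0,0,0,0,0,0,0.9]
    - [0,0,0,0,0,0,0.9]
  grip_force: 50

```text
clock: 9.8
position: [641.5, -16.8, 141.6]
orientation: [0.089, 0.996, 0.0, -0.001]
ft_force: [-2.6, 2.1, 2.3]
opening: 18.9
```

move_arm:
  increments:
    - [0,0,0,0.2,-0.035,0,0.9]
    - [0,0,0,0.2,-0.035,0,0.9]

```text
clock: 10.05
position: [642.5, -16.9, 141.4]
orientation: [0.089, 0.996, 0.001, -0.004]
ft_force: [-10.6, 2.9, 8.9]
opening: 18.5
```

move_arm:
  increments:
    - [0,0,0,0.2,-0.035,0,0.9]
    - [0,0,0,0,0,0,0.9]

```text
clock: 10.3
position: [642.9, -17.0, 141.4]
orientation: [0.089, 0.996, 0.001, -0.005]
ft_force: [-13.0, 3.9, 10.4]
opening: 18.9
```

Run:
```python
from h import *
st()
```

```text
t 10.3 pos [642.93 -17.03 141.42] yawx 169.78 z [-0.0108  0.0023 -0.9999] F [-13.02   3.9   10.39] M [0.85 3.01 0.02] op 18.9 q [-0.13  0.38 -0.1   1.1   0.    0.05]
```

move_arm:
  increments:
    - [0,0,0,0.2,-0.035,0,0.9]
    - [0,0,0,0.2,-0.035,0.05,0.9]

```text
clock: 10.55
position: [645.7, -17.5, 141.4]
orientation: [0.089, 0.996, 0.001, -0.007]
ft_force: [-13.6, 4.5, 7.8]
opening: 19.2
```

move_arm:
  increments:
    - [0,0,0,0.2,-0.035,0.05,0.9]
    - [0,0,0,0,0,0,0.9]

```text
clock: 10.8
position: [646.8, -17.6, 141.3]
orientation: [0.089, 0.996, 0.001, -0.008]
ft_force: [-14.7, 4.4, 9.2]
opening: 18.9
```

Run:
```python
from h import *
st()
w=cam("wrist");crop(w,190,190,140,150,4,"pics/w12.png")
s=cam("scene");d=cam("side")
for n,c in (("sc",s),("si",d)):
    m=mask(c,(3,110,45),(18,255,255))[:, :300]; m[:140]=0
    ys=np.nonzero(m.any(1))[0]; print(n,ys.min(),ys.max())
    for y in (ys.min()+2,ys.max()-2):
        x=np.nonzero(m[y])[0]; print(y,x.min(),x.max())
```

```text
t 10.8 pos [646.8  -17.65 141.27] yawx 169.8 z [-0.0154  0.003  -0.9999] F [-14.73   4.41   9.2 ] M [0.92 3.5  0.07] op 18.9 q [-0.13  0.39 -0.09  1.11  0.    0.05]
sc 179 205
181 257 265
203 258 265
si 143 167
145 222 226
165 221 226
```

View pics/w12.png

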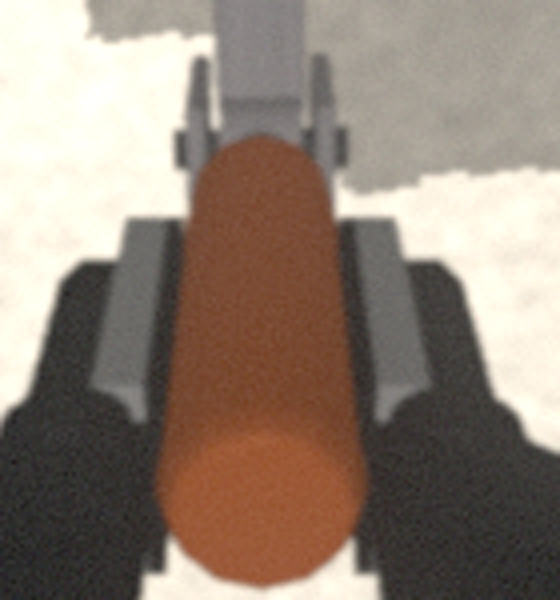

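Run:
```python
from h import *
w=cam("wrist")
f=lambda x,y:(x/4+190-.4,y/4+190-.4)
m=mask(w,(3,110,45),(18,255,255))
v=cv2.cvtColor(w["color"],cv2.COLOR_BGR2HSV)[:,:,2].copy();v[m==0]=0
print([(y,int(v[y,250:260].mean())) for y in range(285,340,3)])
print("hinge",plane(w,f(261,148),96),"disc",plane(w,f(262,508),178),"bottom edge",plane(w,f(262,585),178))
```

```text
[(285, 75), (288, 76), (291, 79), (294, 82), (297, 88), (300, 100), (303, 97), (306, 98), (309, 97), (312, 97), (315, 98), (318, 97), (321, 97), (324, 97), (327, 97), (330, 97), (333, 97), (336, 0), (339, 0)]
hinge [646.19461211 -17.66379011  96.        ] disc [645.50872862 -17.53118205 178.        ] bottom edge [653.9705385  -19.04714164 178.        ]
```

Disc and hinge are now within 0.7 mm over 82 mm, so the handle is upright. I'll push once more to confirm the stop.

move_arm:
  increments:
    - [0,0,0,0.2,-0.035,0.02,0.9]
    - [0,0,0,0.2,-0.035,0,0.9]
    - [0,0,0,0,0,0,0.9]

```text
clock: 11.38
position: [647.1, -17.7, 141.1]
orientation: [0.089, 0.996, 0.001, -0.012]
ft_force: [-22.9, 4.1, 14.1]
opening: 18.9
```

Run:
```python
from h import *
st()
w=cam("wrist");crop(w,190,190,140,150,4,"pics/w13.png")
m=mask(w,(3,110,45),(18,255,255))
v=cv2.cvtColor(w["color"],cv2.COLOR_BGR2HSV)[:,:,2].copy();v[m==0]=0
print([(y,int(v[y,250:260].mean())) for y in range(285,345,3)])
```

```text
t 11.38 pos [647.06 -17.67 141.07] yawx 169.82 z [-0.023   0.0041 -0.9997] F [-22.93   4.09  14.11] M [1.16 5.   0.01] op 18.9 q [-0.13  0.39 -0.08  1.12  0.    0.05]
[(285, 75), (288, 76), (291, 79), (294, 84), (297, 91), (300, 99), (303, 97), (306, 97), (309, 97), (312, 98), (315, 98), (318, 97), (321, 97), (324, 96), (327, 98), (330, 97), (333, 97), (336, 0), (339, 0), (342, 0)]
```

View pics/w13.png

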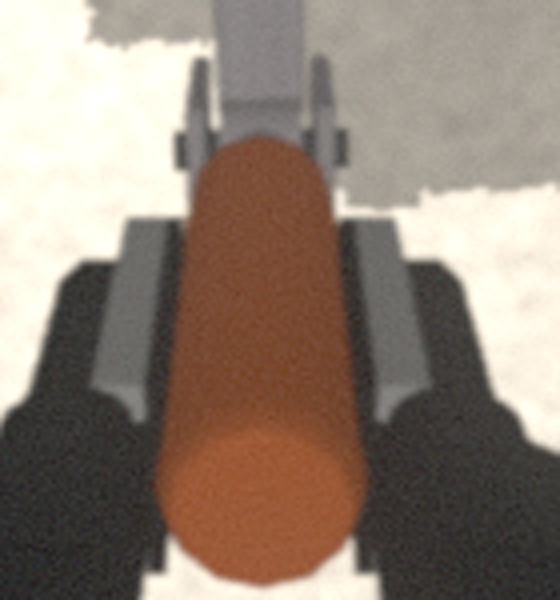

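The force climbed to 23 N with no further motion, so the handle is upright at its hard stop. I'll relax most of the radial preload and compute the winding steps.

move_arm:
  increments:
    - [0,0,0,-0.3,0.05,0,0.9]
    - [0,0,0,-0.3,0.05,0,0.9]
    - [0,0,0,0,0,0,0.9]
  grip_force: 35

```text
clock: 11.8
position: [646.7, -17.7, 141.4]
orientation: [0.089, 0.996, 0.001, -0.006]
ft_force: [-9.9, 3.3, 6.6]
opening: 18.6
```

```bash
cat >> h.py <<'E'
AX=np.array([556.8,-2.9])
def rt():
    s=st(); v=s["position"][:2]-AX; r=np.linalg.norm(v); u=v/r; t=np.array([u[1],-u[0]])
    F=s["ft_force"][:2]
    print("phi",round(np.degrees(np.arctan2(v[1],v[0])),2),"r",round(r,2),"Frad(tool)",round(F@u,2),"Ftan cw",round(F@t,2))
E
python3 - <<'E'
from h import *
rt()
ph=np.radians(-9.3)
for k in range(28):
    a,b=ph-.06*k,ph-.06*(k+1)
    print(k,round(np.degrees(b),1),(9*np.array([np.cos(b)-np.cos(a),np.sin(b)-np.sin(a)])).round(3))
E
```

```text
t 11.8 pos [646.69 -17.66 141.4 ] yawx 169.79 z [-0.0111  0.0024 -0.9999] F [-9.9   3.34  6.61] M [ 0.78  2.51 -0.07] op 18.6 q [-0.13  0.38 -0.09  1.11  0.    0.05]
phi -9.32 r 91.09 Frad(tool) -10.31 Ftan cw -1.69
0 -12.7 [-0.103 -0.53 ]
1 -16.2 [-0.135 -0.523]
2 -19.6 [-0.166 -0.514]
3 -23.1 [-0.196 -0.503]
4 -26.5 [-0.226 -0.49 ]
5 -29.9 [-0.255 -0.476]
6 -33.4 [-0.283 -0.46 ]
7 -36.8 [-0.31  -0.442]
8 -40.2 [-0.336 -0.422]
9 -43.7 [-0.361 -0.401]
10 -47.1 [-0.384 -0.379]
11 -50.6 [-0.406 -0.355]
12 -54.0 [-0.427 -0.33 ]
13 -57.4 [-0.446 -0.304]
14 -60.9 [-0.464 -0.277]
15 -64.3 [-0.479 -0.249]
16 -67.7 [-0.493 -0.219]
17 -71.2 [-0.506 -0.189]
18 -74.6 [-0.516 -0.159]
19 -78.1 [-0.525 -0.128]
20 -81.5 [-0.531 -0.096]
21 -84.9 [-0.536 -0.064]
22 -88.4 [-0.539 -0.032]
23 -91.8 [-0.54   0.001]
24 -95.2 [-0.539  0.033]
25 -98.7 [-0.536  0.065]
26 -102.1 [-0.531  0.097]
27 -105.6 [-0.524  0.129]
```

move_arm:
  increments:
    - [0,0,-0.06,-0.11,-0.55,0,0.9]
    - [0,0,-0.06,-0.14,-0.54,0,0.9]
    - [0,0,-0.06,-0.17,-0.53,0,0.9]

```text
clock: 12.18
position: [642.9, -32.8, 141.4]
orientation: [0.178, 0.984, 0.002, -0.006]
ft_force: [-9.5, 6.3, 5.5]
opening: 18.6
```

Run:
```python
from h import *
rt()
```

```text
t 12.18 pos [642.89 -32.81 141.36] yawx 159.44 z [-0.0105  0.0051 -0.9999] F [-9.52  6.32  5.51] M [1.46 2.32 0.19] op 18.6 q [-0.15  0.38 -0.1   1.1   0.    0.21]
phi -19.16 r 91.14 Frad(tool) -11.07 Ftan cw -2.85
```

The crank turns freely, the radius holds at 91 mm and the handle is held against its stop. I'll continue.

move_arm:
  increments:
    - [0,0,-0.06,-0.2,-0.52,0,0.9]
    - [0,0,-0.06,-0.23,-0.51,0,0.9]
    - [0,0,-0.06,-0.26,-0.49,0,0.9]
    - [0,0,-0.06,-0.29,-0.475,0,0.9]
    - [0,0,-0.06,-0.32,-0.455,0,0.9]

```text
clock: 12.8
position: [630.6, -56.6, 141.4]
orientation: [0.323, 0.946, 0.002, -0.005]
ft_force: [-8.3, 7.3, 3.6]
opening: 19.1
```

Run:
```python
from h import *
rt()
```

```text
t 12.8 pos [630.59 -56.57 141.42] yawx 142.29 z [-0.0088  0.0069 -0.9999] F [-8.25  7.29  3.58] M [1.87 1.91 0.38] op 19.1 q [-0.19  0.36 -0.12  1.1   0.01  0.46]
phi -36.03 r 91.24 Frad(tool) -10.96 Ftan cw -1.05
```

Run:
```python
from h import *
d=cam("side");crop(d,160,120,150,140,4,"pics/d14.png")
w=cam("wrist","pics/w14.png")
```

```text
(no output)
```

View pics/d14.png

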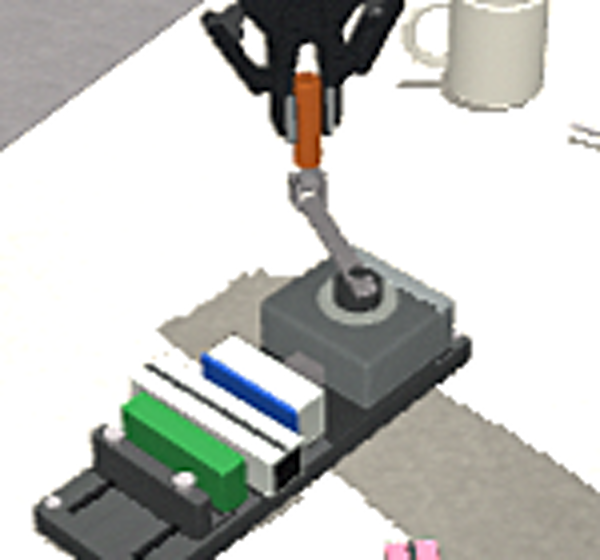

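View pics/w14.png

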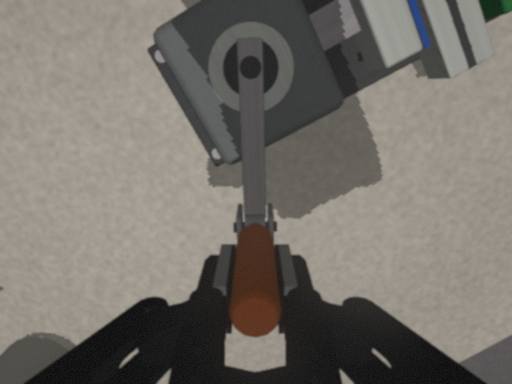

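The side view shows the jaw advanced towards the tube, the handle upright and the crank turning. I'll continue winding.

move_arm:
  increments:
    - [0,0,-0.06,-0.35,-0.435,0,0.9]
    - [0,0,-0.06,-0.375,-0.415,0,0.9]
    - [0,0,-0.06,-0.4,-0.39,0,0.9]
    - [0,0,-0.06,-0.42,-0.37,0,0.9]
    - [0,0,-0.06,-0.445,-0.34,0,0.9]

```text
clock: 13.52
position: [611.8, -75.8, 141.5]
orientation: [0.461, 0.888, 0.002, -0.005]
ft_force: [-5.3, 7.5, 2.4]
opening: 18.7
```

Run:
```python
from h import *
rt()
```

```text
t 13.53 pos [611.84 -75.79 141.46] yawx 125.12 z [-0.0063  0.0077 -1.    ] F [-5.27  7.54  2.42] M [2.06 1.31 0.42] op 18.7 q [-0.23  0.33 -0.17  1.08  0.01  0.73]
phi -52.94 r 91.33 Frad(tool) -9.2 Ftan cw -0.34
```

move_arm:
  increments:
    - [0,0,-0.06,-0.465,-0.315,0,0.9]
    - [0,0,-0.06,-0.485,-0.29,0,0.9]
    - [0,0,-0.06,-0.5,-0.26,0,0.9]

```text
clock: 13.9
position: [598.7, -84.3, 141.5]
orientation: [0.539, 0.842, 0.003, -0.004]
ft_force: [-2.9, 8.9, 0.2]
opening: 19.1
```

Run:
```python
from h import *
rt()
d=cam("side");crop(d,160,120,150,140,4,"pics/d15.png")
```

```text
t 13.9 pos [598.68 -84.33 141.49] yawx 114.79 z [-0.0034  0.0082 -1.    ] F [-2.87  8.88  0.17] M [2.14 0.6  0.24] op 19.1 q [-0.25  0.31 -0.2   1.07  0.01  0.89]
phi -62.78 r 91.57 Frad(tool) -9.21 Ftan cw -1.51
```

View pics/d15.png

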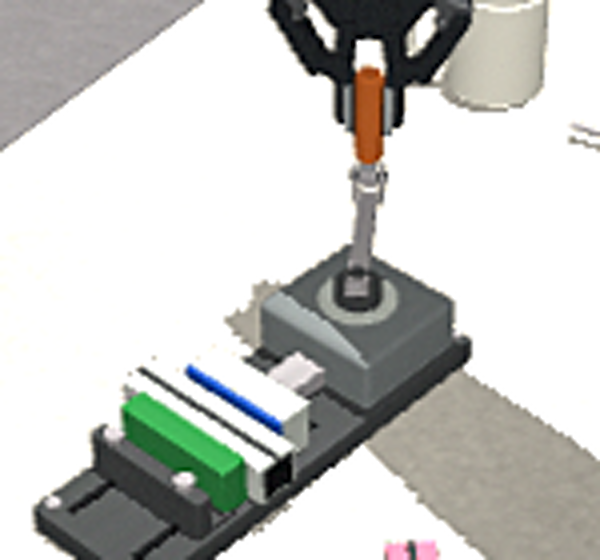

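The jaw is at or near the tube. I'll take smaller steps now.

move_arm:
  increments:
    - [0,0,-0.04,-0.342,-0.156,0,0.9]
    - [0,0,-0.04,-0.348,-0.143,0,0.9]
    - [0,0,-0.04,-0.353,-0.129,0,0.9]

```text
clock: 14.32
position: [589.1, -88.6, 141.5]
orientation: [0.588, 0.809, 0.003, -0.003]
ft_force: [-0.4, 9.0, -2.5]
opening: 18.6
```

Run:
```python
from h import *
rt()
d=cam("side");crop(d,160,170,150,110,5,"pics/d16.png")
```

```text
t 14.32 pos [589.09 -88.64 141.53] yawx 107.98 z [-0.0017  0.0081 -1.    ] F [-0.45  9.05 -2.53] M [2.1  0.21 0.34] op 18.6 q [-0.26  0.29 -0.22  1.06  0.01  1.  ]
phi -69.36 r 91.62 Frad(tool) -8.63 Ftan cw -2.77
```

View pics/d16.png

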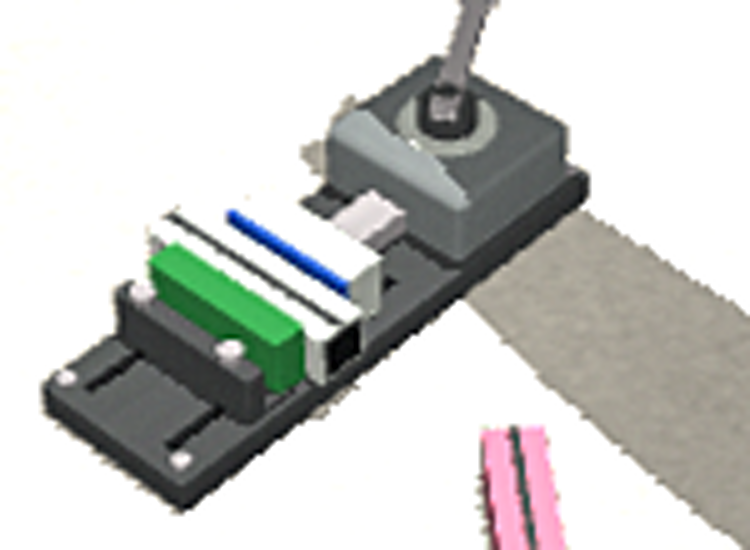

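move_arm:
  increments:
    - [0,0,-0.03,-0.268,-0.087,0,0.9]
    - [0,0,-0.03,-0.271,-0.079,0,0.9]
    - [0,0,-0.03,-0.273,-0.07,0,0.9]

```text
clock: 14.75
position: [581.4, -91.2, 141.6]
orientation: [0.624, 0.782, 0.003, -0.003]
ft_force: [-0.2, 8.0, -2.2]
opening: 18.9
```

Run:
```python
from h import *
rt()
d=cam("side");crop(d,160,170,150,110,5,"pics/d17.png")
```

```text
t 14.75 pos [581.39 -91.2  141.58] yawx 102.84 z [-9.0e-04  7.7e-03 -1.0e+00] F [-0.25  8.   -2.2 ] M [1.93 0.01 0.37] op 18.9 q [-0.27  0.28 -0.23  1.06  0.01  1.08]
phi -74.44 r 91.66 Frad(tool) -7.78 Ftan cw -1.91
```

View pics/d17.png

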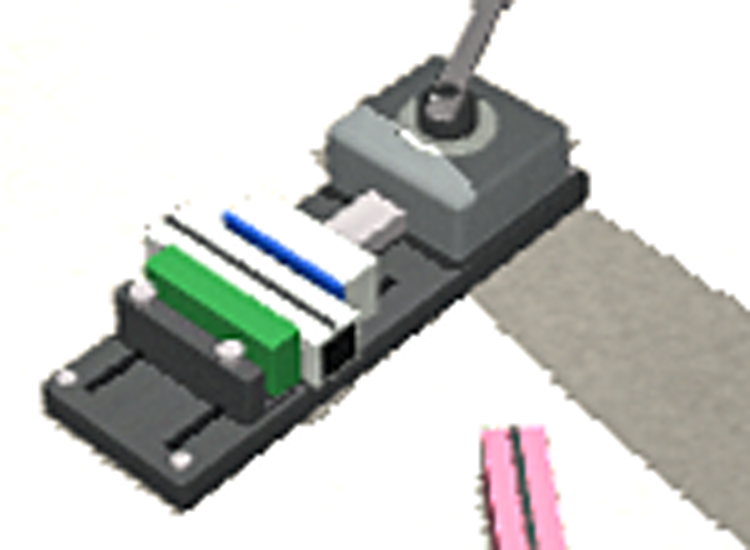

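The fence's left edge moved from (150,255) to (146,255), so it is being pushed back. I'll advance in small steps and watch the tangential force.

move_arm:
  increments:
    - [0,0,-0.03,-0.275,-0.062,0,0.9]
    - [0,0,-0.03,-0.277,-0.054,0,0.9]

```text
clock: 15.05
position: [576.1, -92.5, 141.6]
orientation: [0.647, 0.763, 0.003, -0.003]
ft_force: [0.4, 8.3, -2.4]
opening: 18.7
```

Run:
```python
from h import *
rt()
```

```text
t 15.05 pos [576.07 -92.52 141.59] yawx 99.4 z [-6.0e-04  7.4e-03 -1.0e+00] F [ 0.38  8.29 -2.44] M [ 1.97 -0.07  0.36] op 18.7 q [-0.27  0.27 -0.25  1.05  0.01  1.13]
phi -77.86 r 91.67 Frad(tool) -8.03 Ftan cw -2.11
```

move_arm:
  increments:
    - [0,0,-0.02,-0.185,-0.031,0,0.9]
    - [0,0,-0.02,-0.186,-0.028,0,0.9]

```text
clock: 15.3
position: [572.8, -93.3, 141.6]
orientation: [0.662, 0.75, 0.003, -0.002]
ft_force: [3.4, 7.6, -6.3]
opening: 18.8
```

Run:
```python
from h import *
rt()
```

```text
t 15.3 pos [572.81 -93.35 141.63] yawx 97.11 z [ 4.e-04  7.e-03 -1.e+00] F [ 3.36  7.63 -6.32] M [ 1.89 -0.69  0.08] op 18.8 q [-0.28  0.27 -0.25  1.05  0.01  1.17]
phi -79.96 r 91.85 Frad(tool) -6.93 Ftan cw -4.64
```

move_arm:
  increments:
    - [0,0,-0.02,-0.187,-0.024,0,0.9]
    - [0,0,-0.02,-0.187,-0.02,0,0.9]

```text
clock: 15.55
position: [572.1, -93.6, 141.7]
orientation: [0.677, 0.736, 0.005, -0.0]
ft_force: [11.0, 9.3, -10.8]
opening: 19.1
```

Run:
```python
from h import *
rt()
```

```text
t 15.55 pos [572.07 -93.58 141.71] yawx 94.84 z [ 0.0067  0.0078 -0.9999] F [ 11.04   9.3  -10.77] M [ 2.09 -2.07  0.16] op 19.1 q [-0.28  0.26 -0.26  1.04  0.01  1.21]
phi -80.44 r 91.95 Frad(tool) -7.34 Ftan cw -12.43
```

A clear rise: from 4.6 to 12.4 N with almost no travel, so the fence has seated. I'll hold for a moment and check.

move_arm:
  increments:
    - [0,0,0,0,0,0,0.9]
    - [0,0,0,0,0,0,0.9]

```text
clock: 15.8
position: [572.2, -93.6, 141.7]
orientation: [0.676, 0.736, 0.005, -0.0]
ft_force: [9.2, 8.8, -7.5]
opening: 18.9
```

Run:
```python
from h import *
rt()
d=cam("side");crop(d,160,120,150,150,4,"pics/d18.png")
```

```text
t 15.8 pos [572.17 -93.58 141.71] yawx 94.86 z [ 0.0065  0.0078 -0.9999] F [ 9.22  8.81 -7.46] M [ 1.92 -1.63  0.16] op 18.9 q [-0.28  0.26 -0.26  1.04  0.01  1.21]
phi -80.38 r 91.97 Frad(tool) -7.15 Ftan cw -10.56
```

View pics/d18.png

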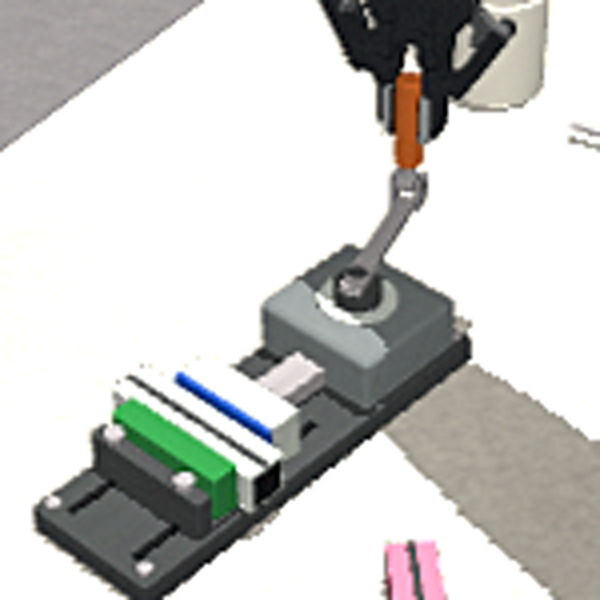

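The fence is flush on its foot and the tube is square between the faces. The peak was 12.4 N against 2–5 N free, or about 22–30 N jaw force. I'll add a small push for margin, well below 65 N.

move_arm:
  increments:
    - [0,0,0,-0.1,-0.015,0,0.9]
    - [0,0,0,-0.1,-0.012,0,0.9]

```text
clock: 16.1
position: [571.9, -93.6, 141.8]
orientation: [0.676, 0.737, 0.007, 0.001]
ft_force: [15.0, 9.8, -12.4]
opening: 18.5
```

Run:
```python
from h import *
rt()
```

```text
t 16.1 pos [571.87 -93.6  141.79] yawx 94.88 z [ 0.0102  0.0087 -0.9999] F [ 15.01   9.75 -12.36] M [ 2.11 -2.6   0.19] op 18.5 q [-0.28  0.26 -0.26  1.04  0.01  1.21]
phi -80.56 r 91.94 Frad(tool) -7.16 Ftan cw -16.41
```

The peak is 16.4 N, or about 34–42 N on the jaw, which is firm and well below crushing. I'll back the commanded pose off to unload before opening.

move_arm:
  increments:
    - [0,0,0,0.3,0.1,0,0.9]
    - [0,0,0,0.26,0.15,0,0.9]
    - [0,0,0,0,0,0,0.9]

```text
clock: 16.48
position: [572.6, -93.4, 141.7]
orientation: [0.677, 0.736, 0.001, -0.001]
ft_force: [2.5, 4.3, -7.3]
opening: 18.5
```

Run:
```python
from h import *
rt()
```

```text
t 16.48 pos [572.62 -93.4  141.71] yawx 94.77 z [-3.0e-04  2.6e-03 -1.0e+00] F [ 2.46  4.25 -7.31] M [ 1.2  -0.57  0.29] op 18.5 q [-0.27  0.27 -0.25  1.05  0.    1.21]
phi -80.08 r 91.88 Frad(tool) -3.76 Ftan cw -3.15
```

move_arm:
  increments:
    - [0,0,0,0,0,0,0.8]
    - [0,0,0,0,0,0,0.6]
    - [0,0,0,0,0,0,0.4]
    - [0,0,0,0,0,0,0.4]
    - [0,0,0,0,0,0,0.4]

```text
clock: 17.1
position: [572.8, -94.9, 143.3]
orientation: [0.678, 0.735, -0.0, 0.001]
ft_force: [0.2, -0.3, -0.2]
opening: 51.3
```

Run:
```python
from h import *
rt()
w=cam("wrist","pics/w19.png")
```

```text
t 17.1 pos [572.79 -94.91 143.3 ] yawx 94.67 z [ 7.e-04 -8.e-04 -1.e+00] F [ 0.15 -0.3  -0.24] M [-0.   -0.07  0.01] op 51.3 q [-0.28  0.27 -0.25  1.05 -0.    1.21]
phi -80.14 r 93.39 Frad(tool) 0.32 Ftan cw -0.1
```

View pics/w19.png

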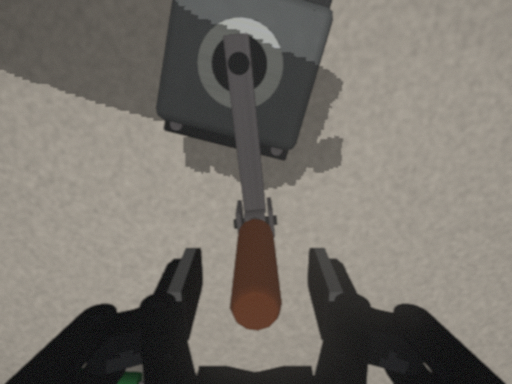

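The pads are clear on both sides of the handle and the force is zero. I'll lift straight up.

move_arm:
  increments:
    - [0,0,0,0,0,1,0.4]
    - [0,0,0,0,0,3,0.4]
    - [0,0,0,0,0,4,0.4]
    - [0,0,0,0,0,4,0.4]
    - [0,0,0,0,0,2,0.4]

```text
clock: 17.77
position: [573.8, -94.8, 286.7]
orientation: [0.678, 0.735, 0.001, 0.002]
ft_force: [0.4, 0.3, 0.3]
opening: 51.5
```

move_arm:
  increments:
    - [0,0,0,-3,-3,0,0.4]
    - [0,0,0,-5,-5,0,0.4]
    - [0,0,0,-5,-5,0,0.4]
    - [0,0,0,0,0,0,0.4]

```text
clock: 18.27
position: [451.8, -215.2, 283.8]
orientation: [0.68, 0.734, -0.0, 0.0]
ft_force: [0.7, -0.5, -0.1]
opening: 51.4
```

Run:
```python
from h import *
st()
d=cam("side","pics/side20.png");crop(d,160,120,150,150,4,"pics/d20.png")
s=cam("scene","pics/scene20.png");crop(s,215,130,150,110,5,"pics/s20.png")
for n,c in (("sc",s),("si",d)):
    m=mask(c,(3,110,45),(18,255,255))[:, :300]; m[:120]=0
    ys=np.nonzero(m.any(1))[0]; print(n,ys.min(),ys.max())
    for y in (ys.min()+2,ys.max()-2):
        x=np.nonzero(m[y])[0]; print(y,x.min(),x.max())
P=AX+90*np.array([np.cos(np.radians(-80)),np.sin(np.radians(-80))])
print(P,[proj(c,(*P,z)).round(1) for c in (s,d) for z in (112,178)])
```

```text
t 18.27 pos [ 451.79 -215.21  283.78] yawx 94.37 z [ 2.0e-04 -1.2e-03 -1.0e+00] F [ 0.7  -0.53 -0.08] M [ 0.08 -0.03  0.01] op 51.4 q [-0.57  0.03 -0.22  1.32 -0.    0.92]
sc 165 192
167 218 225
190 220 225
si 138 161
140 259 265
159 259 264
[572.42833599 -91.53269777] [array([222.6, 189.6]), array([220.9, 166.2]), array([261.7, 160.2]), array([262.2, 139.3])]
```

View pics/d20.png

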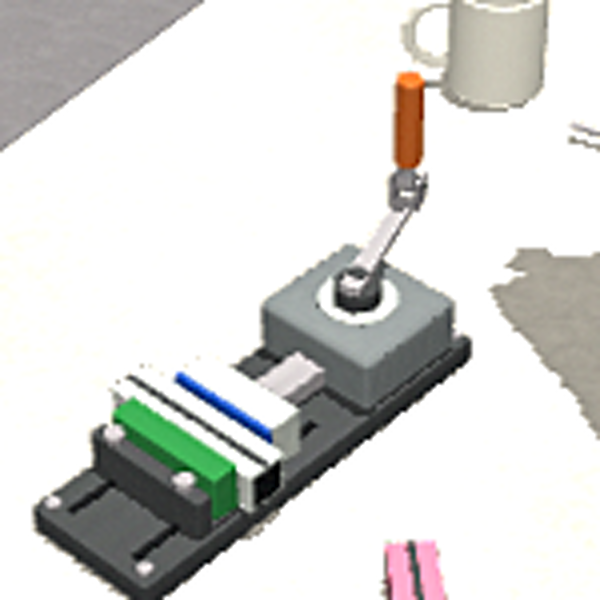

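View pics/s20.png

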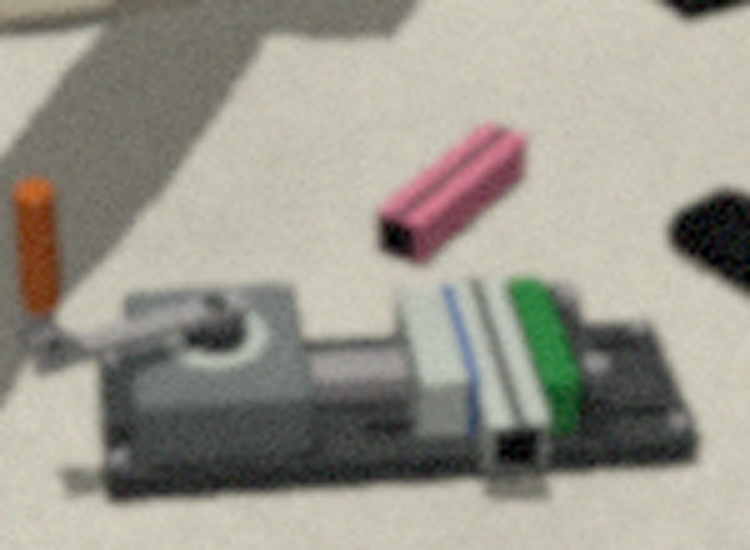

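View pics/scene20.png

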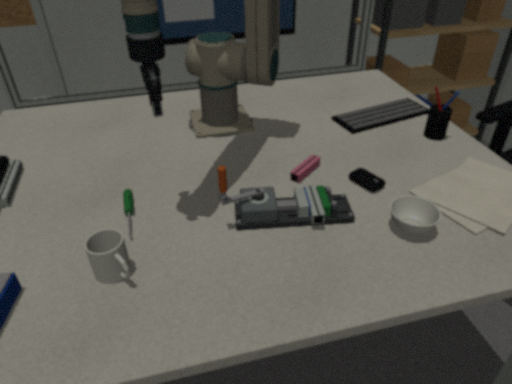

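The handle stands upright (its ends match the upright projection within about 1 px). The tube is flush between the blue jaw and the green fence, the fence rests on its foot, and the bystanders are unmoved. I'll hand in.

```bash
python3 -c "
from workcell import bot
print(bot.finish_job())"
```

```text
the job is handed in; nothing more can be done
None
```

I swung the orange handle up to its hard stop, wound the crank clockwise about 71°, and clamped the tube against the seated green fence. I then let go of the handle, moved the arm clear and handed the job in; handing in gives no verdict. The clock stood at about 18 s of the 67 s allowed.

- **Handle:** the stop was confirmed when the push reached 23 N with no further movement. In the last pictures the handle's ends match an upright handle to about 1 pixel in both views. During the lift it first slid in a light 22 N grip and stuck about 4° short, so I recentred and gripped at 50 N to finish.
- **Clamping:** the force at the handle rose from about 2–5 N to 12.4 N with almost no travel, which is the fence seating. A last small push reached 16.4 N, roughly 34–42 N at the jaw. That is above the 12 N needed to hold the tube and below the 65 N that would crush it.
- **Final check:** the last pictures show the tube flush between jaw and fence, the fence on its foot, and the mug, mouse, screwdriver, bowl and pink piece where they were.
- **What disagreed:** free winding read only about 1–3 N instead of the stated 5 N, so the jaw force is an estimate. I did not measure it directly.

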